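# Jog the touch-up paint in the twin mixer

### The arm

A 6-joint arm with a two-finger parallel gripper is mounted at the origin on the work surface. World frame = base frame: x ahead of the robot, y to its left, z up, the work surface at z = 0. Lengths are in m, angles in rad, forces in N, time in s.
With the tool pointing down it reaches from about 0.375 to 0.825 m from the base axis. Payload 5.5 kg.
Tool frame: the origin (TCP) lies midway between the tips of the shut fingers; the grasp point (between the pads) lies 19 mm behind it (robot.grip_depth is the distance from the TCP to the grasp point, in m); z points along the fingers, y is the line along which they close (so a half turn about z gives the same grasp; the last joint's range is limited). The gripper opens to 85 mm and grips with 20 to 120 N. Pads are 22 mm wide; open, the fingers measure 114 mm over their backs; the gripper's body (76 mm by 85 mm) begins 54 mm behind the grasp point. The pads swing forward as they close: fully open they stand 13 mm farther back than shut.
Start: joints at [-1.149, 0.314, -0.047, 1.21, 0, 1.571], TCP at [0.246, -0.547, 0.231] pointing down, gripper open.
Joint ranges: [-2.67, 2.67], [-0.69, 1.73], [-1.03, 1.25], [-2.08, 2.16], [-1.42, 1.45], [-3.14, 3.14]. Speed limits (rad/s): [2.39, 2.39, 3.01, 3.14, 3.14, 3.14].

### API

Orientations are given as a unit quaternion [x, y, z, w].
In Python, from workcell import robot gives the robot as it stands.
- The arm moves only by the tool apply_moves, never from a script. Its argument "rows" is a list that holds one entry, the list of rows, each a list of 7 numbers: the closure, from 0 (fully open) to 1 (shut), then the shift along the tool's x, y, z in cm, then the turn, a rotation vector about the tool's x, y, z in degrees. A call has 1 to 20 rows; each row is the pose to reach, as a shift and turn from the pose commanded when the call began, along the tool's axes at that moment; what a row does not reach only later rows make up. A row lasts 1/12 s, in which the tool goes at most 41.7 mm and 7.16 degrees, less where a joint would pass 70% of its speed; a pose out of reach is approached as far as the arm can. A call with a gripper value outside its range is refused whole. The fingers move at their own pace and stop on an object; the grip force is fixed at half the most. Time passes only in rows, so rows that repeat a pose let the fingers close. It gives the time, the measured TCP pose, the force, the opening and the grip force at its end, in the units of the state.
- robot.read_state(): the state, without advancing time (a new reading comes with each control period).
- robot.camera(name): name is "scene" or "side" or "wrist"; returns (picture, depth): 420x560x3 uint8, red, green, blue; 420x560 float32, m along the optical axis (not along the pixel's ray), 0 where there is no reading.
- robot.get_calibration(name): a dict with "fx", "fy", "cx", "cy" (pixels), "rvec" (rotation vector, rad) and "tvec" (3), from world to camera coordinates, as OpenCV has them. Camera axes: x right, y down, z forward; pixel columns grow to the right and rows downward; lengths in m; the calibration is good to about 2 mm. A picture is of the moment at which its call begins: read the wrist's pose just before it. get_calibration takes no time and is no camera call; for the wrist camera it gives the pose at the moment of the call.
- robot.hand_in(): hands the job in; it is judged then, once.
The state is a dict: "clock": time; "qpos": joint angles; "dq": joint speeds; "tau": joint torques, N m; "eef_pos": TCP position; "eef_rot": TCP orientation; "force": force on the tool from outside, world axes, zero at the start; "torque": the same for the moment, N m; "width": opening from 0.0 (shut) to 1.0 (fully open); "grip_force": force on a finger pad.
Only numpy, scipy, OpenCV 4.12 (cv2) and the standard library are available. Lean on these libraries where they do the work, as an engineer would, in place of code of your own. Each camera call takes 0.05 s, during which the arm holds its last target. There are 200 camera calls.

### The job

Mix the touch-up paint in short jog mode: find which well of the twin paint mixer has the capped paint jar in it (the other has only an empty adapter sleeve), set the bayonet lid fully down into the collar of that well, and turn it clockwise to the half-way mark, short of the lock click and never through it. Finish while still gripping the lid, holding it at half way against the switch's spring; do not let go. Leave the other well and the rest of the bench as they are.

Things in the scene. Friction and masses are not known exactly. Their poses are not given: they have to be found in the camera images.
- lid: Loose bayonet lid of the mixer, about 0.17 kg, upright on the bench. Origin: centre of its underside, z up; a half turn about z changes nothing. Plug 56 mm wide, 14 mm high, chamfered foot, with two lugs on its +x and -x sides (12 mm wide, out to 34.5 mm from the axis, 0.5 to 5.5 mm high). Above it an aluminium flange, 80 mm wide, from 14 to 22 mm height. Finger bar on top: see lid_bar.
- lid_bar (a point): Centre of the top of the lid's black finger bar, the place to grip: 48 mm above the lid's underside, 46 mm long along the lid's x (over the lugs), 13 mm thick along its y, standing 26 mm above the flange.
- mixer: Twin paint mixer, grey housing 190 x 280 x 100 mm, fixed. Origin: centre of its underside; x away from the control panel side, y along the row of wells, z up. White marks beside each collar, at both ends of a line through its centre, show where the lid's bar points: dot = drop-in (along x), one bar = half way (45 degrees clockwise from above), two bars = locked (90).
- well_l (a point): Centre of the mouth of the well on the mixer's +y side, level with the top of its aluminium collar, 108 mm above the bench; axes as the mixer's. The collar ring is 6 mm thick, 60 mm inside, 88 mm outside, with two slots for the lugs on its +x and -x sides, each 33 degrees wide. Below it a 10 mm high channel for the lugs, then the well, 60 mm wide, its floor 86 mm below this point.
- well_r (a point): The same for the well on the mixer's -y side. In either well the lid drops in with its x axis along this x (either way round, within 4 degrees) until its flange rests on the collar, its origin 14 mm below this point. It then turns clockwise from above only: from 28 degrees its lugs are wholly under the ring, 45 is half way, the click plungers resist from 62 and it locks at about 90.
- run_l (a joint): Run switch in the channel of the +y well, pushed round by a lug of the lid: 0 at rest, else the lid's clockwise turn from drop-in less about 0.2 rad (0.6 at half way, 0.88 where the click begins). A spring pushes it and the lid back, 0.10 N m at the start, 0.16 at half way. The mixer jogs while it is held part way; past the click it stays on.
- run_r (a joint): The same for the -y well.
- jar: Paint jar with its cap on, 44 mm diameter, 62 mm high, standing in one of the two wells (either one); its top is 24 mm below the collar's top. Origin at the centre of its underside.
- sleeve: Empty grey plastic adapter sleeve, a plain tube of 44 mm outer and 32 mm inner diameter, 45 mm high, standing in the other well. Origin at the centre of its underside.
- spare_jar: Another jar like the one in the mixer, standing on the bench; not needed. Origin at the centre of its underside.
- spray_can: Upright spray can, 65 mm diameter, 190 mm high; not needed. Origin at the centre of its underside.
- wheel: Rollator wheel lying flat, 150 mm diameter, 36 mm high; not needed. Origin at the centre of its underside.
- tape: Roll of masking tape lying flat, 90 mm diameter, 25 mm high; not needed. Origin at the centre of its underside.
- bearing: Ball bearing lying flat, 32 mm diameter, 10 mm high; not needed. Origin at the centre of its underside.
- brush: Brush, 150 mm long, lying on the bench; not needed.
- driver: Screwdriver, 200 mm long, lying on the bench; not needed.
There are look-alikes about, which are no part of the job. Of the things that look like the lid, the largest one is meant.

How it is judged:
By the outcome, as a careful person would: the job done as asked, in the order asked, and still so for the second after the job is handed in, while the arm keeps its last pose, push and grip.
It also fails if it takes over 48 s, if anything falls off the work surface, if the arm or the gripper's body presses on something with over 40 N, if the wrist force passes 120 N, or if a joint passes its speed limit or range.

## Working session

There is one attempt and no reset: what is moved stays moved. The work goes in short steps, Python scripts to look and compute and a tool call to move; the robot and the scene stay as the last step left them, time stands still between calls to the robot, and variables do not carry over. Pictures are saved under pics/ and viewed, at most 10 in all, crops included, and the job is handed in when it is done.

Besides the shell and the picture viewer there is one more tool, called after ">>>" as name(argument=value, ...), one argument or row to a line, values as JSON. apply_moves: Moves the arm, as the interface text tells. Its arguments: {"type":"object","properties":{"rows":{"type":"array","items":{"type":"array","items":{"type":"array","items":{"type":"number"}}}}},"required":["rows"]}

```bash
mkdir -p pics; cat > h.py <<'E'
import numpy as np, cv2
from workcell import robot
from scipy.spatial.transform import Rotation as R
def snap(n):
    c=robot.get_calibration(n); p,d=robot.camera(n); return p,d,c
def cloud(d,c):
    v,u=np.indices(d.shape); P=np.stack([(u-c['cx'])/c['fx']*d,(v-c['cy'])/c['fy']*d,d],-1)
    M=cv2.Rodrigues(np.array(c['rvec'],float))[0]
    W=(P-np.array(c['tvec']).ravel())@M; W[d<=0]=np.nan; return W
def save(p,n): cv2.imwrite('pics/'+n,cv2.cvtColor(p,cv2.COLOR_RGB2BGR))
E
python3 - <<'E'
from h import *
for n in('scene','side'):
    p,d,c=snap(n); save(p,n+'1.png'); np.savez(n+'1.npz',p=p,W=cloud(d,c))
    M=cv2.Rodrigues(np.array(c['rvec'],float))[0]; print(n,-M.T@np.array(c['tvec']).ravel(),M[2],c['fx'])
print(robot.read_state())
E
```

```text
scene [ 1.21922926 -0.45735806  1.10384935] [-0.5346831   0.33331819 -0.7765391 ] 474.3013146511848
side [-0.30751696  0.89868905  0.96451222] [ 0.56834341 -0.59248875 -0.57091404] 472.0084145355819
{'clock': 0.1, 'qpos': array([-1.14900519e+00,  3.14183158e-01, -4.79558767e-02,  1.21021909e+00,
       -1.79520584e-09,  1.57082871e+00]), 'dq': array([-0.00034387, -0.0006992 ,  0.00233111, -0.00304188, -0.00036215,
       -0.00057684]), 'tau': array([-8.18414865e-04, -5.40769029e+01,  3.40540230e+01,  1.12542216e-02,
        4.95594247e-05,  5.98170431e-06]), 'eef_pos': array([ 0.24542488, -0.5469412 ,  0.23051427]), 'eef_rot': array([ 9.77846924e-01,  2.09319810e-01, -1.63483724e-04, -7.63596467e-04]), 'force': array([-0.02672788, -0.15856493,  0.0356518 ]), 'torque': array([ 0.02628112, -0.08993773, -0.00960114]), 'grip_force': 0.0, 'width': 0.9984065587867691}
```

View pics/scene1.png

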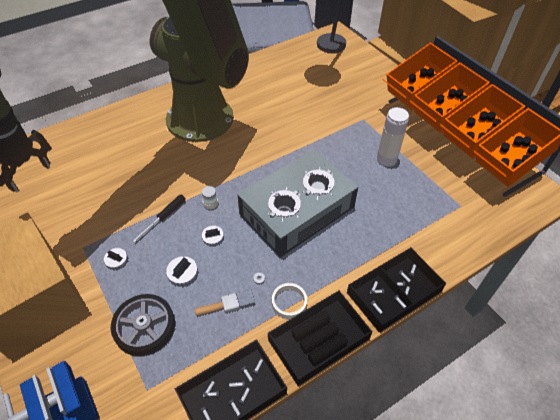

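View pics/side1.png

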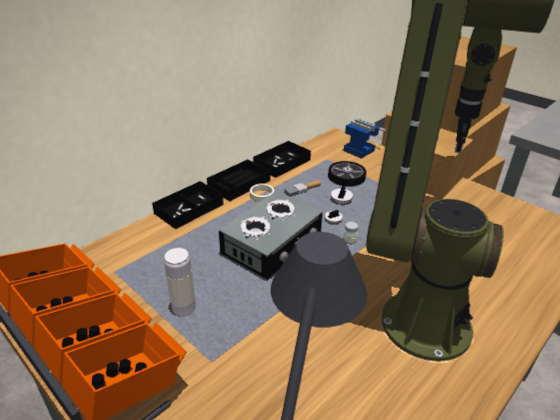

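Scene picture: there are three lid-like things, at (116,258), (182,269) and (212,235). The one at (182,269) looks largest. The mixer is at (298,200), with wells at (284,204) and (318,182). I'll measure all three and confirm in an enlarged crop.

```bash
python3 - <<'E'
from h import *
z=np.load('scene1.npz'); p=z['p'];W=z['W']
a=cv2.resize(p[210:310,90:240],(600,400),interpolation=cv2.INTER_CUBIC)
b=cv2.resize(p[150:250,235:360],(500,400),interpolation=cv2.INTER_CUBIC)
save(cv2.resize(np.hstack([a,b]),(800,291),interpolation=cv2.INTER_AREA),'crop1.png')
for (u,v) in((116,258),(182,269),(212,235)):
    w=W[v-25:v+25,u-25:u+25].reshape(-1,3)
    zm=w[:,2]; c0=W[v,u,:2]
    near=np.hypot(*(w[:,:2]-c0).T)<.06
    f=w[near&(zm>.012)&(zm<.03)]; t=w[near&(zm>.035)&(zm<.06)]
    print((u,v),'flange',len(f),np.ptp(f,axis=0) if len(f) else 0,f.mean(0),'zmax',np.nanmax(zm[near]))
    if len(t)>5: 
        r=cv2.minAreaRect((t[:,:2]*1000).astype(np.float32)); print('  bar',r, t[:,2].max())
    h=np.histogram(zm[near],np.arange(0,.06,.004))[0]; print(h)
# mixer top
m=(W[...,2]>.09)&(W[...,2]<.106)&(np.hypot(W[...,0]-W[200,300,0],W[...,1]-W[200,300,1])<.25)
m[:, :235]=0; m[:,362:]=0; m[:150]=0
q=W[m]; print('mixer',cv2.minAreaRect((q[:,:2]*1000).astype(np.float32)),len(q))
for (u,v) in((284,204),(318,182)): print(W[v,u], np.round(W[v-4:v+12:2,u,2],3))
E
```

```text
(116, 258) flange 288 [0.0628622  0.05944612 0.01726833] [ 0.40647726 -0.45556741  0.01717668] zmax 0.040108539260301175
  bar ((404.1576232910156, -454.6956787109375), (34.718406677246094, 10.3555269241333), 30.910886764526367) 0.040108539260301175
[512  50  19 112 137  26   9  12  28  14   1   0   0   0]
(182, 269) flange 540 [0.0822656  0.07934819 0.01704073] [ 0.54203877 -0.3216623   0.02146288] zmax 0.052721156035089894
  bar ((537.2433471679688, -320.86688232421875), (15.734882354736328, 45.241355895996094), 26.424509048461914) 0.052721156035089894
[339  32   4  18 133 289  94  13  14  14  17  50  27   2]
(212, 235) flange 256 [0.05996673 0.06018624 0.01793815] [ 0.48012279 -0.19918225  0.01701379] zmax 0.040659042592264626
  bar ((477.2247314453125, -197.5347442626953), (30.360103607177734, 10.884167671203613), 73.80545043945312) 0.040659042592264626
[396  51  14 118 103  21   8  11  29  10   1   0   0   0]
mixer ((527.5789184570312, 53.91260528564453), (196.0708770751953, 286.8147277832031), 6.022659778594971) 4558
[0.52711465 0.00859327 0.06770414] [0.081 0.068 0.068 0.066 0.06  0.052 0.104 0.108]
[0.51944889 0.13019657 0.07951483] [0.089 0.078 0.08  0.082 0.081 0.083 0.106 0.113]
```

View pics/crop1.png

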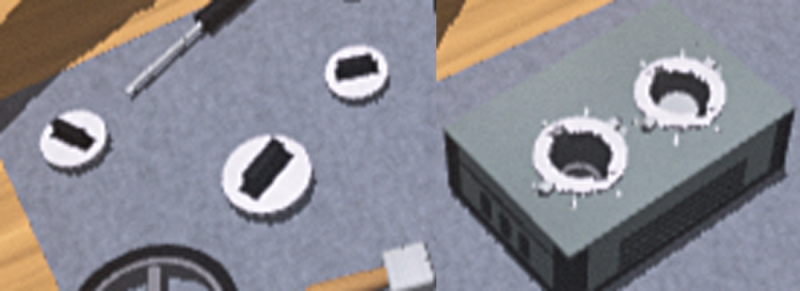

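The crop shows the lid: the disc at scene (182,269) has an 80 mm flange and a 52 mm top. The other two, at (116,258) and (212,235), have 60 mm flanges, so they are the look-alikes. The jar's cap (about 82 mm high) is in the well at (318,182). The well at (284,204) is deep and holds only the sleeve. Next I move above the lid.

>>> apply_moves(
  rows=[
    [[0, 18, -4.2, 0, 0, 0, -46], [0, 36.2, -8.5, 0, 0, 0, -92], [0, 36.2, -8.5, 0, 0, 0, -92], [0, 36.2, -8.5, 0, 0, 0, -92], [0, 36.2, -8.5, 0, 0, 0, -92], [0, 36.2, -8.5, 0, 0, 0, -92], [0, 36.2, -8.5, 0, 0, 0, -92], [0, 36.2, -8.5, 0, 0, 0, -92], [0, 36.2, -8.5, 0, 0, 0, -92], [0, 36.2, -8.5, 0, 0, 0, -92], [0, 36.2, -8.5, 0, 0, 0, -92], [0, 36.2, -8.5, 0, 0, 0, -92], [0, 36.2, -8.5, 0, 0, 0, -92], [0, 36.2, -8.5, 0, 0, 0, -92], [0, 36.2, -8.5, 0, 0, 0, -92], [0, 36.2, -8.5, 0, 0, 0, -92], [0, 36.2, -8.5, 0, 0, 0, -92], [0, 36.2, -8.5, 0, 0, 0, -92]],
  ],
)

```text
clock: 1.6
eef_pos: [0.541, -0.3217, 0.2313]
eef_rot: [0.529, 0.848, 0.0, -0.0]
force: [-0.2, 1.0, 0.8]
width: 1.001
grip_force: 0.0
```

```bash
python3 - <<'E'
from h import *
s=robot.read_state(); print(s['clock'],s['qpos'],s['eef_pos']); Rt=R.from_quat(s['eef_rot']).as_matrix(); print(Rt)
p,d,c=snap('wrist'); W=cloud(d,c); save(p,'w1.png'); np.savez('w1.npz',p=p,W=W)
M=cv2.Rodrigues(np.array(c['rvec'],float))[0]; cp=-M.T@np.array(c['tvec']).ravel(); print('cam in tool',Rt.T@(cp-s['eef_pos']),Rt.T@M.T,c['fx'])
w=W.reshape(-1,3); near=np.hypot(w[:,0]-.54,w[:,1]+.32)<.05
t=w[near&(w[:,2]>.042)&(w[:,2]<.054)]; print(len(t),cv2.minAreaRect((t[:,:2]*1000).astype(np.float32)),np.median(t[:,2]))
f=w[near&(w[:,2]>.018)&(w[:,2]<.027)]; print(cv2.minEnclosingCircle((f[:,:2]*1000).astype(np.float32)),np.median(f[:,2]))
E
```

```text
1.6 [-5.36516013e-01  3.69911000e-01  3.16597033e-02  1.23261691e+00
  2.94285359e-05  5.78935400e-01] [ 0.54101725 -0.3217336   0.23127806]
[[-4.39772108e-01  8.98109398e-01 -4.67401295e-05]
 [ 8.98109396e-01  4.39772110e-01  6.20358697e-05]
 [ 7.62700029e-05 -1.46961043e-05 -9.99999997e-01]]
cam in tool [ 0.0828472  -0.00075981 -0.14173119] [[-2.21090032e-04 -9.46016023e-01 -3.24119785e-01]
 [ 9.99999827e-01 -3.86103588e-04  4.44805264e-04]
 [-5.45936719e-04 -3.24119631e-01  9.46015944e-01]] 317.0445231095141
539 ((535.160888671875, -319.86761474609375), (12.821598052978516, 45.465782165527344), 26.19454574584961) 0.046979654528320744
((535.2217407226562, -320.4131164550781), 41.07960891723633) 0.02127425221421857
```

View pics/w1.png

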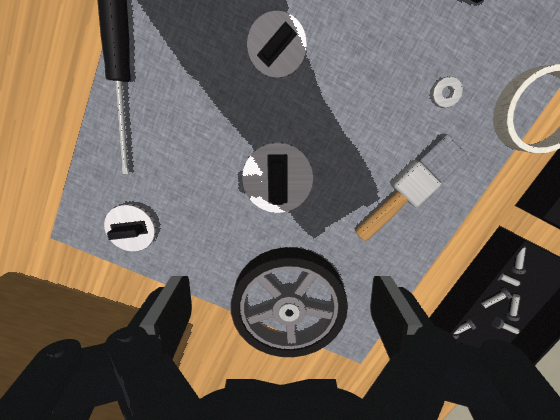

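Wrist view: the lid's bar is at (278,180), already aligned with the tool. Its centre is (0.535, -0.320). I descend and grip.

>>> apply_moves(
  rows=[
    [[0, 0.4, -0.45, 3, 0, 0, 0], [0, 0.4, -0.45, 6, 0, 0, 0], [0, 0.4, -0.45, 9, 0, 0, 0], [0, 0.4, -0.45, 12, 0, 0, 0], [0, 0.4, -0.45, 15, 0, 0, 0], [0, 0.4, -0.45, 17.5, 0, 0, 0], [0, 0.4, -0.45, 19, 0, 0, 0], [0, 0.4, -0.45, 20, 0, 0, 0], [0, 0.4, -0.45, 20.5, 0, 0, 0], [0, 0.4, -0.45, 20.5, 0, 0, 0], [0.4, 0.4, -0.45, 20.5, 0, 0, 0], [0.7, 0.4, -0.45, 20.5, 0, 0, 0], [1, 0.4, -0.45, 20.5, 0, 0, 0], [1, 0.4, -0.45, 20.5, 0, 0, 0], [1, 0.4, -0.45, 20.5, 0, 0, 0], [1, 0.4, -0.45, 20.5, 0, 0, 0], [1, 0.4, -0.45, 20.5, 0, 0, 0], [1, 0.4, -0.45, 20.5, 0, 0, 0], [1, 0.4, -0.45, 20.5, 0, 0, 0], [1, 0.4, -0.45, 20.5, 0, 0, 0]],
  ],
)

```text
clock: 3.32
eef_pos: [0.5357, -0.3202, 0.0269]
eef_rot: [0.529, 0.849, 0.0, 0.0]
force: [-0.3, 1.2, 6.0]
width: 0.134
grip_force: 59.3
```

Grip is good. I lift and carry the lid to a spot beyond the well, so the wrist camera can see the collars.

>>> apply_moves(
  rows=[
    [[1, 0, 0, -1.5, 0, 0, 0], [1, 0, 0, -5, 0, 0, 0], [1, 0, 0, -9, 0, 0, 0], [1, 0, 0, -13, 0, 0, 0], [1, 1.5, 1, -17, 0, 0, -3], [1, 4, 2.7, -19.5, 0, 0, -8], [1, 7, 4.8, -20.3, 0, 0, -13], [1, 10, 6.8, -20.3, 0, 0, -19], [1, 13, 8.9, -20.3, 0, 0, -25], [1, 16, 10.9, -20.3, 0, 0, -31], [1, 19, 13, -20.3, 0, 0, -36], [1, 22, 15, -20.3, 0, 0, -42], [1, 25, 17.1, -20.3, 0, 0, -48], [1, 28, 19.1, -20.3, 0, 0, -54], [1, 31, 21.2, -20.3, 0, 0, -60], [1, 34, 23.2, -20.3, 0, 0, -65], [1, 36, 24.6, -20.3, 0, 0, -69], [1, 36.7, 25.1, -20.3, 0, 0, -70], [1, 36.7, 25.1, -20.3, 0, 0, -70], [1, 36.7, 25.1, -20.3, 0, 0, -70]],
  ],
)

```text
clock: 4.98
eef_pos: [0.5982, 0.1196, 0.2285]
eef_rot: [-0.054, 0.999, -0.001, -0.001]
force: [-0.2, -1.5, -2.7]
width: 0.136
grip_force: 58.9
```

```bash
cat > fit.py <<'E'
from h import *
from scipy.optimize import least_squares
s=robot.read_state(); print(s['clock'],s['qpos'].round(3),s['eef_pos'].round(4),s['force'].round(1),s['width'],s['grip_force']); Rt=R.from_quat(s['eef_rot']).as_matrix(); print('yaw',np.degrees(np.arctan2(Rt[1,0],Rt[0,0])))
E
python3 - <<'E'
from fit import *
p,d,c=snap('wrist'); W=cloud(d,c); save(p,'w2.png'); np.savez('w2.npz',p=p,W=W,d=d)
ok=np.isfinite(W[...,2])
for g in((.52,.13),(.527,.009)):
    g=np.array(g)
    for it in range(3):
        r=np.hypot(W[...,0]-g[0],W[...,1]-g[1]); m=ok&(r<.047)&(W[...,2]>.1045)&(W[...,2]<.112)
        q=W[m][:,:2]; (cx,cy),rad=cv2.minEnclosingCircle((q*1000).astype(np.float32))
        th=np.arctan2(*(q-g).T[::-1])
        # robust: outer and inner percentiles per angle bin
        f=lambda x:[ (np.percentile(np.hypot(*(q[b]-x).T),50)-.037) for b in bins]
        bins=[np.abs(np.angle(np.exp(1j*(th-a))))<.15 for a in np.arange(-np.pi,np.pi,.3)]; bins=[b for b in bins if b.sum()>15]
        x=least_squares(f,g,loss='soft_l1',f_scale=.001).x; g=x
    jar=ok&(r<.02); z=W[jar][:,2]
    print('well',g,len(bins),'encl',cx,cy,rad,'z',np.median(W[m][:,2]),'inside z',np.percentile(z,[5,25,50,75,95]).round(3))
m=ok&(W[...,2]>.094)&(W[...,2]<.104)
q=W[m][:,:2]; q=q[(np.abs(q[:,0]-.525)<.13)&(np.abs(q[:,1]-.06)<.18)]; print(cv2.minAreaRect((q*1000).astype(np.float32)))
E
```

```text
4.9833 [ 1.980e-01  3.350e-01 -2.400e-02  1.214e+00 -1.000e-03  9.100e-02] [0.5982 0.1196 0.2285] [-0.2 -1.5 -2.7] 0.1364477546355175 58.92220973968506
yaw -173.85984278805748
well [0.53465015 0.11699565] 21 encl 535.1773071289062 117.24034881591797 46.90650939941406 z 0.10714949001652556 inside z [0.082 0.083 0.083 0.084 0.084]
well [ 0.5478971  -0.00574488] 21 encl 547.2442626953125 -5.820602893829346 46.932151794433594 z 0.10714865490440073 inside z [0.021 0.023 0.049 0.065 0.067]
((534.2926635742188, 54.152008056640625), (174.21998596191406, 281.7985534667969), 6.196532249450684)
```

View pics/w2.png

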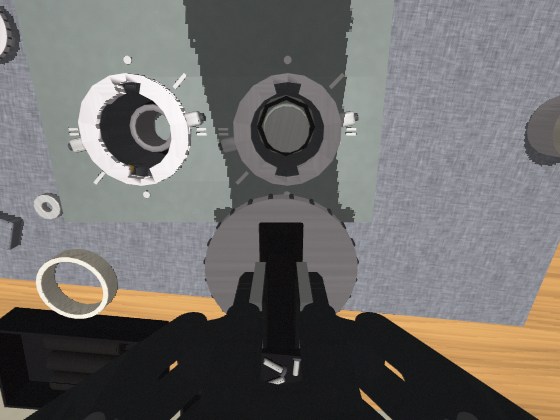

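Wrist view: the jar with its octagonal cap is in the well at (287,127), and the sleeve is in the well at (140,128). The dots and slots are in line with the held lid at (280,265). Well centre is (0.5347, 0.1170), yaw 6.2°. Next I check how the lid sits in the hand.

```bash
python3 - <<'E'
from fit import *
z=np.load('w2.npz'); W=z['W']; w=W.reshape(-1,3); w=w[np.isfinite(w[:,2])]
T=(w-s['eef_pos'])@Rt   # tool coords
for lo in range(-10,26,3): 
    m=(T[:,2]*1000>=lo)&(T[:,2]*1000<lo+3)&(np.hypot(T[:,0],T[:,1])<.05); print(lo,m.sum(),end='; ')
m=(np.abs(T[:,2]-.005)<.004)&(np.hypot(T[:,0],T[:,1])<.05); q=T[m]
print('\nflange z',np.median(q[:,2])); h=cv2.convexHull((q[:,:2]*1000).astype(np.float32)).reshape(-1,2)
h=h[np.hypot(*h.T)>34]; h=h[h[:,0]>0]
r=least_squares(lambda x:np.hypot(*(h-x[:2]).T)-x[2],[0,0,40],loss='soft_l1'); print(r.x,len(h))
r=least_squares(lambda x:np.hypot(*(h-x[:2]).T)-40,[0,0],loss='soft_l1'); print(r.x)
m=(T[:,2]>-.028)&(T[:,2]<-.014)&(np.hypot(T[:,0],T[:,1])<.03)&(T[:,0]>.005); q=T[m]; print('bar',len(q),q.min(0),q.max(0),cv2.minAreaRect((q[:,:2]*1000).astype(np.float32)))
# plane tilt of flange
m=(np.abs(T[:,2]-.005)<.004)&(np.hypot(T[:,0],T[:,1])<.037)&(T[:,0]>.0); q=T[m]; print(np.linalg.lstsq(np.c_[q[:,:2],np.ones(len(q))],q[:,2],rcond=None)[0])
E
```

```text
5.0333 [ 1.970e-01  3.350e-01 -2.400e-02  1.214e+00 -1.000e-03  9.100e-02] [0.5982 0.1189 0.2287] [-0.2 -0.7 -1.7] 0.13215891516227793 58.92273008823395
yaw -173.92144886658951
-10 208; -7 181; -4 97; -1 78; 2 1566; 5 8190; 8 204; 11 152; 14 4; 17 0; 20 0; 23 0; 
flange z 0.005771231864602706
[ 1.37214964 -0.1528092  40.74432346] 20
[ 2.35549807 -0.1502309 ]
bar 2314 [ 0.00504058 -0.01972881 -0.02798929] [ 0.02491323  0.0194066  -0.01400419] ((14.97775650024414, -0.16280364990234375), (39.135379791259766, 19.871980667114258), 89.9878921508789)
[-0.01631941 -0.0019033   0.00570992]
```

>>> apply_moves(
  rows=[
    [[1, 1.2, 0.1, 0.5, 0, 0, 0], [1, 3.2, 0.25, 2, 0, 0, 0], [1, 5, 0.4, 4, 0, 0, 0], [1, 6, 0.47, 6, 0, 0, 0], [1, 6.23, 0.48, 7.5, 0, 0, 0], [1, 6.23, 0.48, 8.5, 0, 0, 0], [1, 6.23, 0.48, 8.7, 0, 0, 0], [1, 6.23, 0.48, 8.7, 0, 0, 0], [1, 6.23, 0.48, 8.7, 0, 0, 0]],
  ],
)

```text
clock: 5.78
eef_pos: [0.5374, 0.1177, 0.1432]
eef_rot: [-0.053, 0.999, 0.0, 0.001]
force: [0.6, 0.3, -2.2]
width: 0.139
grip_force: 58.9
```

```bash
python3 - <<'E'
from fit import *
p,d,c=snap('scene'); p2,d2,c2=snap('side')
a=cv2.resize(p[140:240,240:380],(560,400),interpolation=cv2.INTER_CUBIC)
save(a,'s2.png')
T=np.array([.5347,.117,.108])
W=cloud(d,c)
ok=np.isfinite(W[...,2])&(np.hypot(W[...,0]-T[0],W[...,1]-T[1])<.055)
m=ok&(W[...,2]>.128)&(W[...,2]<.142); print('flange scene',m.sum(),cv2.minEnclosingCircle((W[m][:,:2]*1000).astype(np.float32)))
W=cloud(d2,c2); ok=np.isfinite(W[...,2])&(np.hypot(W[...,0]-T[0],W[...,1]-T[1])<.055)
m=ok&(W[...,2]>.128)&(W[...,2]<.142); print('flange side',m.sum(),cv2.minEnclosingCircle((W[m][:,:2]*1000).astype(np.float32)) if m.any() else 0)
z=np.load('scene1.npz')['W']
for g in (T[:2],np.array([.5479,-.0057])):
  m=np.isfinite(z[...,2])&(z[...,2]>.105)&(z[...,2]<.112)&(np.hypot(z[...,0]-g[0],z[...,1]-g[1])<.055); print('collar scene',m.sum(),cv2.minEnclosingCircle((z[m][:,:2]*1000).astype(np.float32)))
E
```

```text
5.7833 [ 0.216  0.271 -0.311  0.987 -0.     0.109] [0.5374 0.1177 0.1432] [ 0.6  0.3 -2.2] 0.13900511458768888 58.91901254653931
yaw -173.9007802793412
flange scene 357 ((538.4237670898438, 116.15765380859375), 41.87324905395508)
flange side 259 ((537.6271362304688, 117.99070739746094), 42.10723876953125)
collar scene 253 ((538.27099609375, 116.92802429199219), 53.5745849609375)
collar scene 295 ((550.7686767578125, -6.622455596923828), 52.853118896484375)
```

>>> apply_moves(
  rows=[
    [[1, 0, 0, 0.2, 0, 0, 0], [1, 0, 0, 0.4, 0, 0, 0], [1, 0, 0, 0.6, 0, 0, 0], [1, 0, 0, 0.7, 0, 0, 0], [1, 0, 0, 0.8, 0, 0, 0], [1, 0, 0, 0.9, 0, 0, 0], [1, 0, 0, 1.0, 0, 0, 0], [1, 0, 0, 1.1, 0, 0, 0], [1, 0, 0, 1.1, 0, 0, 0], [1, 0, 0, 1.1, 0, 0, 0]],
  ],
)

```text
clock: 6.72
eef_pos: [0.5362, 0.1181, 0.1312]
eef_rot: [-0.054, 0.999, -0.0, -0.0]
force: [0.5, 0.6, -2.2]
width: 0.133
grip_force: 58.9
```

>>> apply_moves(
  rows=[
    [[1, 0, 0, 0.15, 0, 0, 0], [1, 0, 0, 0.3, 0, 0, 0], [1, 0, 0, 0.45, 0, 0, 0], [1, 0, 0, 0.6, 0, 0, 0], [1, 0, 0, 0.75, 0, 0, 0], [1, 0, 0, 0.85, 0, 0, 0], [1, 0, 0, 0.95, 0, 0, 0], [1, 0, 0, 1.0, 0, 0, 0], [1, 0, 0, 1.0, 0, 0, 0], [1, 0, 0, 1.0, 0, 0, 0]],
  ],
)

```text
clock: 7.55
eef_pos: [0.5363, 0.1181, 0.1213]
eef_rot: [-0.054, 0.999, -0.0, -0.0]
force: [0.2, 0.1, -1.7]
width: 0.138
grip_force: 58.9
```

>>> apply_moves(
  rows=[
    [[1, 0, 0, 0.05, 0, 0, 0], [1, 0, 0, 0.1, 0, 0, 0], [1, 0, 0, 0.1, 0, 0, 0], [1, 0, 0, 0.1, 0, 0, 0]],
  ],
)

```text
clock: 7.88
eef_pos: [0.5364, 0.1182, 0.1208]
eef_rot: [-0.054, 0.999, 0.0, 0.0]
force: [-2.3, -0.5, 3.8]
width: 0.139
grip_force: 59.8
```

Seated: contact at TCP z 0.1208, where seating was predicted at 0.121. I turn clockwise in two stages.

>>> apply_moves(
  rows=[
    [[1, 0, 0, 0, 0, 0, 2], [1, 0, 0, 0, 0, 0, 5], [1, 0, 0, 0, 0, 0, 8], [1, 0, 0, 0, 0, 0, 11], [1, 0, 0, 0, 0, 0, 14], [1, 0, 0, 0, 0, 0, 17], [1, 0, 0, 0, 0, 0, 20], [1, 0, 0, 0, 0, 0, 20], [1, 0, 0, 0, 0, 0, 20]],
  ],
)

```text
clock: 8.63
eef_pos: [0.5374, 0.1187, 0.1209]
eef_rot: [0.12, 0.993, 0.001, 0.001]
force: [2.1, 2.4, 2.4]
width: 0.138
grip_force: 59.5
```

```bash
python3 - <<'E'
from fit import *
print(s['torque'])
E
```

```text
8.6333 [ 0.217  0.289 -0.342  0.938  0.001  0.457] [0.5374 0.1187 0.1209] [2.1 2.4 2.4] 0.13792871680955524 59.54024076461792
yaw 166.2526661993372
[ 0.51341496 -0.37801678 -0.05798606]
```

>>> apply_moves(
  rows=[
    [[1, 0, 0, 0, 0, 0, 2], [1, 0, 0, 0, 0, 0, 5], [1, 0, 0, 0, 0, 0, 8], [1, 0, 0, 0, 0, 0, 11], [1, 0, 0, 0, 0, 0, 14], [1, 0, 0, 0, 0, 0, 17], [1, 0, 0, 0, 0, 0, 20], [1, 0, 0, 0, 0, 0, 23], [1, 0, 0, 0, 0, 0, 25], [1, 0, 0, 0, 0, 0, 25], [1, 0, 0, 0, 0, 0, 25], [1, 0, 0, 0, 0, 0, 25], [1, 0, 0, 0, 0, 0, 25]],
  ],
)

```text
clock: 9.72
eef_pos: [0.5376, 0.118, 0.1209]
eef_rot: [0.332, 0.943, 0.0, 0.001]
force: [5.1, -0.8, 3.3]
width: 0.137
grip_force: 59.6
```

```bash
python3 - <<'E'
from fit import *
print(s['torque'])
p,d,c=snap('wrist'); save(p,'w3.png'); W=cloud(d,c)
g=np.array([.5347,.117]); ok=np.isfinite(W[...,2]); r=np.hypot(W[...,0]-g[0],W[...,1]-g[1])
m=ok&(r<.04)&(W[...,2]>.108)&(W[...,2]<.124); print('flange top z',np.median(W[m][:,2]))
T=(W[m]-s['eef_pos'])@Rt; print('tilt',np.linalg.lstsq(np.c_[T[:,:2],np.ones(len(T))],T[:,2],rcond=None)[0])
E
```

```text
9.7167 [ 0.217  0.289 -0.342  0.937 -0.001  0.893] [0.5376 0.118  0.1209] [ 5.1 -0.8  3.3] 0.13737363005148684 59.61229383945465
yaw 141.22192644328445
[-0.21063105 -1.14267358  0.13659236]
flange top z 0.11531795528794773
tilt [ 0.00592661 -0.00445716  0.00535818]
```

View pics/w3.png

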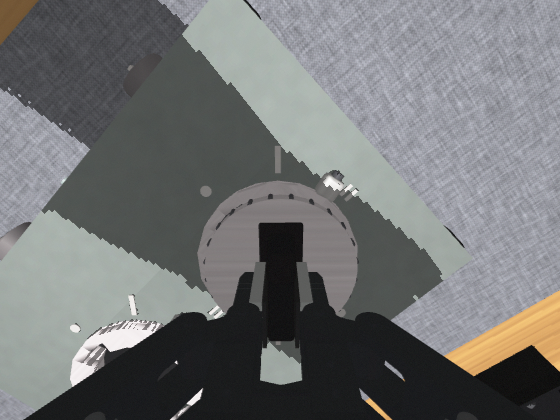

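The bar (280,260) points straight at the one-bar mark (278,160). The lid has turned 45°, and its flange top at 0.115 m shows it is resting on the collar. Handing in while still gripping.

```bash
python3 -c "
from workcell import robot
print(robot.hand_in())"
```

```text
the job is handed in; nothing more can be done
None
```

I handed the job in with the 80 mm lid fully seated in the well that holds the jar, turned 45° clockwise to the half-way mark and still gripped there, about 10 s into the 48 s limit.

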